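# Load the scraper-wiping dock and work its treadle

### The job

Move the two flat bench scrapers from the wooden drying stand into the leaning slots of the white wiping dock, the wide one in the long slot and the narrow one in the short slot, each slid fully home. Then push the dock's spring treadle down to its stop to wipe both blades, and let it come up again; leave the mug, the calculator and the covered dish where they are.

Things in the scene. Friction and masses are not known exactly. Their poses are not given: they have to be found in the camera images.
- wide_scraper: The wide bench scraper: blade 100 mm wide, 4 mm thick, reaching 70 mm below a black handle bar (100 mm long, 18 mm thick, 30 mm tall, in line with the blade); 100 mm tall in all, 0.12 kg, the same from both faces. Origin: middle of the blade's lower edge; z up the blade to the handle, y along the blade's width, x its thickness. It starts in one of the two stand slots.
- narrow_scraper: The narrow bench scraper: blade 66 mm wide, 4 mm thick, reaching 70 mm below a black handle bar (66 mm long, 18 mm thick, 30 mm tall, in line with the blade); 100 mm tall in all, 0.12 kg, the same from both faces. Origin: middle of the blade's lower edge; z up the blade to the handle, y along the blade's width, x its thickness. It starts in the other stand slot.
- wide_scraper_grip (a point): Centre of the wide scraper's handle bar, 85 mm from the blade's lower edge along the scraper's z.
- narrow_scraper_grip (a point): Centre of the narrow scraper's handle bar, 85 mm from the blade's lower edge along the scraper's z.
- stand: Fixed wooden drying stand, block 130 (x) x 170 (y) x 52 mm, origin at the centre of its underside, with two upright slots 106 mm long (along its x), 8 mm wide, 40 mm deep, centred at y = -50 and +50 mm. The scrapers stand in them, handle bar up, along the slots, loose enough to lean a few degrees.
- dock: Fixed wiping dock, origin at the centre of the underside of its grey base plate, 130 (x) x 380 (y) x 12 mm. On it stands a white head, 226 mm long along y, centred at y = +65 mm, its two slots in one row along y, leaning 30 degrees from vertical so that their mouths face up and to the dock's -x (the robot's side); mouths about 78 mm above the table. At its -y end (y = -145 mm) is the treadle.
- wide_slot (a point): Centre of the floor of the long slot (106 mm along y, 8 mm wide along x, 45 mm deep). z points out of the slot along its leaning axis (30 degrees from vertical), x across the slot, y along it. Fully home, the wide scraper's origin is here with its z along this z; either face may be in front.
- narrow_slot (a point): Centre of the floor of the short slot (72 mm along y, 8 mm wide along x, 45 mm deep). Axes as for the long slot. Fully home, the narrow scraper's origin is here with its z along this z; either face may be in front.
- treadle (a joint): Angle of the spring treadle, an aluminium plate 105 mm long and 60 mm wide with black ribs, hinged at its far (+x) end 24 mm above the table: 0 raised (sloping up 17 degrees to the robot's side), 0.30 rad at its stop (level). Spring: about 4 N at the pad to start, 7 N at the stop.
- treadle_pad (a point): Place to push, in the middle of the treadle's ribs on its upper face, 80 mm from the hinge; about 53 mm above the table when raised, 30 mm when at the stop.
- mug: Bystander: white mug, 78x110x97 mm, origin at the centre of its underside.
- calculator: Bystander: pocket calculator, 74x120x17 mm, origin at the centre of its underside.
- petri_dish: Bystander: small covered dish, 58 mm across, 14 mm tall, origin at the centre of its underside.
Things that resemble listed ones, but are neither listed nor needed, are in the scene too. What is shaped like the narrow_scraper but blue, purple or yellow is not meant.

How it is judged (in metres and radians):
On the way, in this order (a step that is already met when the one before it is completed fails the run):
1. both scrapers are fully home, each in the slot of its own length (x of wide_scraper in the frame of wide_slot between -0.005 and 0.005 m and y of wide_scraper in the frame of wide_slot between -0.012 and 0.012 m and z of wide_scraper in the frame of wide_slot between -0.004 and 0.006 m and angle between the z axis of wide_scraper and the z axis of wide_slot, either way round below 0.15 rad and x of narrow_scraper in the frame of narrow_slot between -0.005 and 0.005 m and y of narrow_scraper in the frame of narrow_slot between -0.012 and 0.012 m and z of narrow_scraper in the frame of narrow_slot between -0.004 and 0.006 m and angle between the z axis of narrow_scraper and the z axis of narrow_slot, either way round below 0.15 rad), for 0.2 s.
2. with both scrapers home, the treadle is pushed down to its stop (all of step 1 and value of joint treadle above 0.27 rad), for 0.1 s.
At the end, for the whole second after the job is handed in: Wide scraper in the long slot, narrow in the short one, at rest: blade edge within 6 mm of the floor, 12 mm of centre along the slot and 5 mm across, within 0.15 rad of its lean. The treadle, pushed to 0.27 rad or more with both home, is up again (below 0.04 rad) (all of step 1 and value of joint treadle below 0.04 rad and linear speed of each of wide_scraper, narrow_scraper below 0.02 m/s); the robot touches nothing.
It fails at once if the mug is moved more than 30 mm (distance of mug from where it was at the start of the episode above 0.03 m).
It fails at once if the calculator is moved more than 30 mm (distance of calculator from where it was at the start of the episode above 0.03 m).
It fails at once if the covered dish is moved more than 30 mm (distance of petri_dish from where it was at the start of the episode above 0.03 m).
It also fails if it takes over 72 s, if anything falls off the work surface, if the arm or the gripper's body presses on something with over 40 N, if the wrist force passes 120 N, or if a joint passes its speed limit or range.

### The arm

A 7-joint arm with a two-finger parallel gripper is mounted at the origin on a cart in front of the work surface, level with it; the furniture and walls round the work are solid. World frame = base frame: x ahead of the robot, y to its left, z up, the work surface at z = 0. Lengths are in mm, angles in rad, forces in N, time in s.
With the tool pointing down it reaches from about 425 to 875 mm from the base axis. Payload 8.4 kg.
Tool frame: the origin (TCP) lies at the very end of the fingers, on their centre line; the grasp point (between the pads) lies 19 mm behind it (manip.grip_point_offset is the distance from the TCP to the grasp point, in mm); z points along the fingers, y is the line along which they close (so a half turn about z gives the same grasp; the last joint's range is limited). The gripper opens to 87 mm and grips with 3 to 60 N. Pads are 19 mm wide; open, the fingers measure 117 mm over their backs; the gripper's body (75 mm by 190 mm) begins 51 mm behind the grasp point.
Start: joints at [-1.395, 0.333, 0.04, 1.465, -0.013, 1.343, -0.059], TCP at [176.382, 625.582, 222.546] pointing down, gripper open.
Joint ranges: [-2.58, 2.58], [-0.38, 2.09], [-1.3, 1.39], [0.25, 2.4], [-1.5, 4.64], [0.08, 2.09], [-2.65, 2.65]. Speed limits (rad/s): [2.22, 2.22, 2.79, 2.79, 3.14, 3.14, 3.14].

### API

Orientations are given as a rotation vector (axis times angle).
In Python, from cell import manip gives the robot as it stands.
- The arm moves only by the shell command python3 -m inch 'ROWS'. ROWS is JSON, a list that holds one entry, the list of rows, each a list of 5 numbers: the shift along the tool's x, y, z normalised to -1 to 1, where 1 is 25 mm, then the turn about the tool's z normalised to -1 to 1, where 1 is 0.08 rad, then the opening, from 0 (shut) to 1 (fully open). A call has exactly 5 rows; each row shifts and turns the commanded pose from where the row before left it, along the tool's axes as they then stand; what a row does not reach is not made up. A row lasts 1/12 s, in which the tool goes at most 41.7 mm and 7.16 degrees, less where a joint would pass 70% of its speed; a pose out of reach is approached as far as the arm can. A call with a number of a shift or a turn outside -1 to 1 is refused whole. A call with a gripper value outside its range is refused whole. The fingers move at their own pace and stop on an object; the grip force is fixed at half the most. Time passes only in rows, so rows that do not move let the fingers close, or fill a call up. It gives the time, the measured TCP pose, the force, the opening and the grip force at its end, in the units of the state.
- manip.get_obs(): the state, without advancing time (a new reading comes with each control period).
- manip.grab_frame(name): name is "scene" or "top" or "wrist"; returns a dict with "frame" (420x560x3 uint8, red, green, blue), "range_z" (420x560 float32, mm along the optical axis (not along the pixel's ray), 0 where there is no reading), "fovy" (degrees; the focal length in pixels is half the picture's height over the tangent of half this angle, whatever the lens; pixels are square), "cx", "cy" (the principal point, pixels), "R" (3x3) and "t" (3): a world point X has camera coordinates R X + t; the wrist camera has in their place "hand_eye" (4x4, takes a point from camera to tool coordinates, whose origin is the TCP and whose axes are the flange's). Camera axes: x right, y down, z forward; pixel columns grow to the right and rows downward; lengths in mm; the calibration is good to about 2 mm. The wrist camera is an equidistant fisheye: a pixel r from the principal point sees the ray r / f radians off the axis. A picture is of the moment at which its call begins: read the wrist's pose just before it.
- manip.hand_in(): hands the job in; it is judged then, once.
The state is a dict: "clock": time; "joints": joint angles; "qd": joint speeds; "joint_torque": joint torques, N m; "position": TCP position; "eef_rot": TCP orientation; "contact_force": force on the tool from outside, world axes, zero at the start; "torque": the same for the moment, N m; "grip_width": opening from 0.0 (shut) to 1.0 (fully open); "finger_force": force on a finger pad.
Only numpy, scipy, OpenCV 4.12 (cv2) and the standard library are available. Lean on these libraries where they do the work, as an engineer would, in place of code of your own. Each camera call takes 0.05 s, during which the arm holds its last target. There are 200 camera calls.

## Working session

There is one attempt and no reset: what is moved stays moved. The work goes in short steps, Python scripts to look and compute and a shell command to move; the robot and the scene stay as the last step left them, time stands still between calls to the robot, and variables do not carry over. Pictures are saved under pics/ and viewed, at most 10 in all, crops included, and the job is handed in when it is done.

```bash
ls; mkdir -p pics
cat > h.py <<'E'
import numpy as np, cv2
from cell import manip
from scipy.spatial.transform import Rotation as Ro
def grab(n):
    o=manip.get_obs(); g=manip.grab_frame(n); g['obs']=o; return g
def cloud(g):
    # world points per pixel (pinhole cams)
    h,w=g['range_z'].shape; f=h/2/np.tan(np.radians(g['fovy'])/2)
    v,u=np.mgrid[:h,:w]; z=g['range_z']
    P=np.stack([(u-g['cx'])/f*z,(v-g['cy'])/f*z,z],-1)
    return (P-np.array(g['t']))@np.array(g['R'])
def save(g,n): cv2.imwrite('pics/'+n,cv2.cvtColor(g['frame'],cv2.COLOR_RGB2BGR))
E
python3 - <<'E'
from h import *
for n in('scene','top'):
    g=grab(n); save(g,n+'1.png'); np.savez('/tmp/'+n,P=cloud(g),F=g['frame'])
    print(n,g['fovy'],g['R'],g['t'])
print(manip.get_obs(),manip.grip_point_offset)
E
```

```text
pics
scene 52.777069123614496 [[ 0.86336726 -0.50457337  0.00164217]
 [-0.32885197 -0.56515568 -0.75660785]
 [ 0.38269225  0.65269041 -0.65386686]] [-388.89211829  287.67855184  991.89186166]
top 43.99805498555196 [[ 0.02106184 -0.99977597 -0.00209993]
 [-0.98146888 -0.02027595 -0.19054585]
 [ 0.19046058  0.00607427 -0.98167605]] [  66.49361237  503.47717061 1381.43549662]
{'clock': 0.1, 'joints': array([-1.39521647,  0.33385753,  0.0399119 ,  1.4661701 , -0.01343994,
        1.34330891, -0.05847513]), 'qd': array([-6.45706516e-05, -3.04242658e-03, -6.63248493e-04, -1.08063406e-03,
        1.05389086e-03, -1.39678158e-03, -1.81978195e-03]), 'joint_torque': array([ 4.74764354e-03, -6.57803464e+01,  1.34054136e+00, -4.04715800e+01,
       -5.96413622e-02,  4.08610166e-02,  7.50970094e-05]), 'position': array([176.28689999, 625.19808561, 221.74379967]), 'eef_rot': array([-4.30304791e-01, -3.11185156e+00,  2.31166668e-03]), 'contact_force': array([ 0.26731026, -0.26569471, -0.20398899]), 'torque': array([ 0.02826605, -0.03224016, -0.06358611]), 'finger_force': 0.0, 'grip_width': 1.0010844365668032} 18.700000000000003
```

View pics/scene1.png

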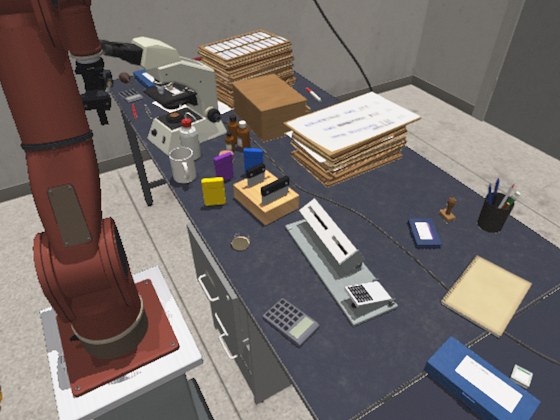

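View pics/top1.png

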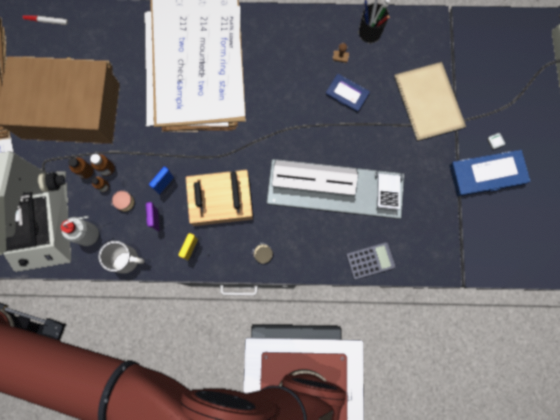

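Top view: the stand is at (220,197). Black bars at (197,195) (shorter) and (236,190) (longer) stand in it. The blue (160,180), purple (151,215) and yellow (187,246) ones are lookalikes, so the black ones in the stand are meant. Dock is at (335,185), treadle (388,192), mug (118,257), dish (262,252), calculator (370,262). I'll confirm this in a crop and measure.

Run:
```python
from h import *
d=np.load('/tmp/top.npz');P=d['P'];F=d['F']
cv2.imwrite('pics/crop1.png',cv2.resize(cv2.cvtColor(F[140:230,170:420],cv2.COLOR_RGB2BGR),None,fx=3.2,fy=3.2,interpolation=cv2.INTER_CUBIC))
m=np.zeros(P.shape[:2],bool)
def rect(n,r,lo,hi,extra=None):
    (u0,v0,u1,v1)=r; Q=P[v0:v1,u0:u1].reshape(-1,3); C=F[v0:v1,u0:u1].reshape(-1,3).astype(int)
    k=(Q[:,2]>lo)&(Q[:,2]<hi)
    if extra is not None:k&=extra(C)
    Q=Q[k]; c,s,a=cv2.minAreaRect(Q[:,:2].astype(np.float32)); 
    q=Q[:,:2]-Q[:,:2].mean(0); w,V=np.linalg.eigh(q.T@q)
    print(n,len(Q),np.round(c,1),np.round(s,1),round(a,2),'mean',np.round(Q.mean(0),1),'z',np.round(np.percentile(Q[:,2],[5,50,95]),1),'pca',np.degrees(np.arctan2(V[1,1],V[0,1])).round(2))
rect('stand',(180,160,260,230),46,57)
rect('narrowH',(185,160,216,225),85,115)
rect('wideH',(218,160,255,225),85,115)
rect('base',(260,150,415,225),7,16)
rect('head',(260,150,360,205),60,100)
rect('tread',(370,165,415,220),22,70)
rect('mug',(90,230,145,275),20,120)
rect('calc',(335,235,400,285),10,40)
rect('dish',(245,235,280,270),8,40)
for v in range(158,206,2): print(v,[tuple(P[v,u].round(0).astype(int)) for u in (297,340)],F[v,297],F[v,340])
```

```text
stand 2191 [531.8 240.6] [131.6 170.3] 7.75 mean [529.  240.7  51.4] z [47.3 51.4 55.5] pca 95.13
narrowH 180 [524.8 289.8] [65.2 18.7] 7.87 mean [523.  288.1 108.3] z [ 93.2 110.2 113.8] pca -172.03
wideH 247 [538.  190.7] [99.3 19.1] 8.36 mean [535.5 190.  108.9] z [ 96.7 110.2 114.3] pca -172.01
base 2613 [ 576.2 -102.9] [216.2 427.9] 1.45 mean [548.6 -91.8  11.5] z [ 7.7 11.5 15.3] pca 90.35
head 1906 [587.4 -22.9] [231.8  71.9] 84.29 mean [582.5 -22.9  76.8] z [63.  75.9 91.1] pca 84.76
tread 779 [ 561.6 -229.2] [ 79.6 111.6] 81.24 mean [ 558.7 -230.5   45.5] z [28.9 45.9 61. ] pca 174.13
mug 711 [373.1 520.2] [172.6  76.3] 51.18 mean [363.2 507.9  63.9] z [24.8 66.6 96.1] pca 61.79
calc 1007 [ 367.4 -184. ] [ 73.6 120.2] 17.15 mean [ 367.7 -186.5   14.8] z [10.5 14.6 19.9] pca 107.66
dish 42 [376.4 120.1] [71.3 62.3] 5.13 mean [385.4 115.1  10.8] z [ 8.4  9.9 17. ] pca -161.36
158 [(np.int64(663), np.int64(23), np.int64(-5)), (np.int64(664), np.int64(-101), np.int64(-3))] [67 69 81] [62 65 78]
160 [(np.int64(657), np.int64(23), np.int64(-7)), (np.int64(659), np.int64(-102), np.
[... 2048 characters left out ...]
nt64(11)), (np.int64(554), np.int64(-99), np.int64(12))] [117 124 126] [100 102 104]
196 [(np.int64(546), np.int64(22), np.int64(11)), (np.int64(548), np.int64(-99), np.int64(14))] [178 188 192] [ 95 100 102]
198 [(np.int64(541), np.int64(22), np.int64(8)), (np.int64(542), np.int64(-99), np.int64(15))] [193 203 208] [102 107 110]
200 [(np.int64(535), np.int64(22), np.int64(8)), (np.int64(537), np.int64(-100), np.int64(9))] [193 204 207] [137 144 147]
202 [(np.int64(529), np.int64(22), np.int64(6)), (np.int64(532), np.int64(-100), np.int64(5))] [192 201 206] [179 188 192]
204 [(np.int64(523), np.int64(22), np.int64(9)), (np.int64(525), np.int64(-99), np.int64(14))] [188 198 202] [181 191 194]
```

View pics/crop1.png

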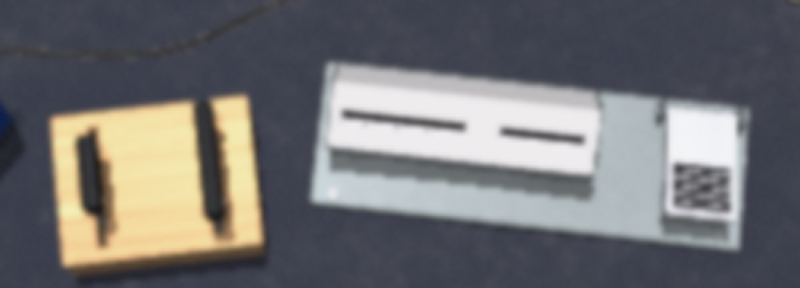

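The crop confirms the two black bars standing in the stand: the short one on the left and the long one on the right. In the dock, the long slot is at (296,177) and the short slot at (339,182) in top-image pixels. Next I'll refine these with ray/plane fits.

```bash
cat >> h.py <<'E'
def ray(g,uv,zw):
    "pixels -> world points on plane z=zw"
    f=210/np.tan(np.radians(g['fovy'])/2); R=np.array(g['R']);t=np.array(g['t']); uv=np.atleast_2d(uv).astype(float)
    d=np.c_[(uv[:,0]-g['cx'])/f,(uv[:,1]-g['cy'])/f,np.ones(len(uv))]@R; c=-R.T@t
    return c+d*((zw-c[2])/d[:,2])[:,None]
def proj(g,X):
    f=210/np.tan(np.radians(g['fovy'])/2);p=np.atleast_2d(X)@np.array(g['R']).T+np.array(g['t'])
    return np.c_[g['cx']+f*p[:,0]/p[:,2],g['cy']+f*p[:,1]/p[:,2]]
E
cat > slot.py <<'E'
from h import *
for cam in('top','scene'):
    g=grab(cam);P=cloud(g);F=g['frame'].astype(int)
    # head top face points
    k=(P[...,2]>60)&(P[...,2]<100)&(P[...,0]>530)&(P[...,0]<640)&(P[...,1]<105)&(P[...,1]>-150)&(F.min(2)>215)
    Q=P[k]; A=np.c_[Q[:,:2],np.ones(len(Q))]; w=np.ones(len(Q),bool)
    for i in range(5):
        c=np.linalg.lstsq(A[w],Q[w,2],rcond=None)[0]; w=abs(A@c-Q[:,2])<8
    n=np.array([-c[0],-c[1],1]);n/=np.linalg.norm(n)
    print(cam,'plane normal',n.round(3),'tilt',np.degrees(np.arccos(n[2])).round(1),'az',np.degrees(np.arctan2(n[1],n[0])).round(1),len(Q))
    # dark slot pixels inside the hull of the face
    hull=cv2.convexHull(np.argwhere(k)[:,::-1][w].astype(np.int32)); m=np.zeros(k.shape,np.uint8); cv2.fillConvexPoly(m,hull,1); m=cv2.erode(m,np.ones((3,3)))
    d=((F.max(2)<190)&(m>0)).astype(np.uint8); nn,L,S,C=cv2.connectedComponentsWithStats(d)
    for i in range(1,nn):
        if S[i,4]<25: continue
        vu=np.argwhere(L==i); wt=(235-F.max(2))[L==i].astype(float)
        f=210/np.tan(np.radians(g['fovy'])/2); R=np.array(g['R']);cc=-R.T@np.array(g['t'])
        D=np.c_[(vu[:,1]-g['cx'])/f,(vu[:,0]-g['cy'])/f,np.ones(len(vu))]@R
        # plane z=c0x+c1y+c2 ; s
        s=(c[0]*cc[0]+c[1]*cc[1]+c[2]-cc[2])/(D[:,2]-c[0]*D[:,0]-c[1]*D[:,1]); X=cc+D*s[:,None]
        mu=(X*wt[:,None]).sum(0)/wt.sum(); q=X[:,:2]-mu[:2]; V=np.linalg.eigh(q.T@q)[1][:,1]; V*=np.sign(V[1])
        e=q@V; print('  slot px',C[i].round(1),S[i,4],'mid',mu.round(1),'ends mid',(mu[:2]+V*(e.max()+e.min())/2).round(1),'len',np.ptp(e).round(1),'yaw',np.degrees(np.arctan2(-V[0],V[1])).round(2))
E
python3 slot.py
python3 - <<'E'
from h import *
# treadle and handles in scene cam
g=grab('scene');P=cloud(g)
for n,x0,x1,y0,y1,lo,hi in[('nH',470,580,260,320,85,120),('wH',470,600,160,230,85,120),('tread',500,620,-275,-190,27,70),('stand',440,620,130,350,47,57)]:
    k=(P[...,0]>x0)&(P[...,0]<x1)&(P[...,1]>y0)&(P[...,1]<y1)&(P[...,2]>lo)&(P[...,2]<hi);Q=P[k]
    c,s,a=cv2.minAreaRect(Q[:,:2].astype(np.float32));print(n,len(Q),np.round(c,1),np.round(s,1),round(a,2),np.percentile(Q[:,2],[5,50,95]).round(1))
E
```

```text
top plane normal [-0.488  0.045  0.872] tilt 29.3 az 174.7 1278
  slot px [295.4 177.2] 135 mid [583.4  29.2  78.5] ends mid [583.3  28. ] len 104.6 yaw -5.26
  slot px [339.1 182. ] 89 mid [572.5 -89.3  78.5] ends mid [572.5 -89.1] len 71.3 yaw -4.94
scene plane normal [-0.498  0.048  0.866] tilt 30.0 az 174.5 1057
  slot px [317.8 217.9] 95 mid [581.7  23.6  78.1] ends mid [582.3  30.6] len 103.7 yaw -5.58
  slot px [339.4 245.2] 81 mid [570.8 -92.6  78.3] ends mid [571.3 -87.5] len 71.7 yaw -5.63
nH 182 [522.7 291.5] [66.6 23.8] 11.82 [ 87.8 104.8 112.2]
wH 296 [535.1 192.9] [99.5 21.5] 8.0 [ 87.4 104.2 112.8]
tread 784 [ 559.2 -231.9] [ 79.2 111.1] 87.41 [29.8 46.3 59.2]
stand 939 [529.3 243.4] [133.3 175.4] 7.93 [48.4 51.1 54.6]
```

```bash
cat > go.py <<'E'
import sys
from h import *
# go.py x y z yaw_of_tool_y(deg) : needed turn units, and shifts (units of 25mm) in tool frame after turning
o=manip.get_obs(); R=Ro.from_rotvec(o['eef_rot']).as_matrix(); p=np.array(o['position'])
x,y,z,a=map(float,sys.argv[1:5]); cur=np.degrees(np.arctan2(R[1,1],R[0,1]))
d=(a-cur+90)%180-90
if len(sys.argv)>5: d=(a-cur+180)%360-180
a2=np.radians(cur+d); ty=np.array([np.cos(a2),np.sin(a2),0]); tz=np.array([0,0,-1.]); tx=np.cross(ty,tz); D=np.array([x,y,z])-p
print('t',round(o['clock'],2),'p',p.round(1),'yaw',cur.round(2),'tilt',R[:,2].round(3),'F',np.round(o['contact_force'],1),'grip',round(o['grip_width']*87,1),round(o['finger_force'],1),'q7',o['joints'][6].round(2))
print('turn units',round(-np.radians(d)/.08,2),'shift units xyz',(np.array([tx@D,ty@D,tz@D])/25).round(2))
E
python3 go.py 537 191 170 98
python3 -m inch '[[[0,0,0,-1,1],[0,0,0,-1,1],[0,0,0,-1,1],[0,0,0,-1,1],[0,0,0,-1,1]]]'
python3 go.py 537 191 170 98
```

```text
t 0.25 p [176.3 625.4 222.1] yaw 74.25 tilt [-0.    -0.001 -1.   ] F [-0.5 -0.  -0.5] grip 87.1 0.0 q7 -0.06
turn units -5.18 shift units xyz [-11.87 -19.21   2.08]
clock: 0.67
position: [176.3, 625.5, 222.4]
eef_rot: [0.203, -3.135, 0.001]
contact_force: [0.5, 0.2, 0.2]
grip_width: 0.999
finger_force: 0.0
t 0.67 p [176.3 625.5 222.4] yaw 97.4 tilt [-0. -0. -1.] F [0.5 0.2 0.2] grip 86.9 0.0 q7 0.33
turn units -0.13 shift units xyz [-11.87 -19.22   2.09]
```

```bash
python3 -m inch '[[[-0.6,-0.96,0,-0.13,1],[-0.6,-0.96,0,0,1],[-0.6,-0.96,0,0,1],[-0.6,-0.96,0,0,1],[-0.6,-0.96,0,0,1]]]' >/dev/null
python3 -m inch '[[[-0.6,-0.96,0,0,1],[-0.6,-0.96,0,0,1],[-0.6,-0.96,0,0,1],[-0.6,-0.96,0,0,1],[-0.6,-0.96,0,0,1]]]' >/dev/null
python3 go.py 537 191 170 98
python3 -m inch '[[[-0.6,-0.96,0,0,1],[-0.6,-0.96,0,0,1],[-0.6,-0.96,0,0,1],[-0.6,-0.96,0,0,1],[-0.6,-0.96,0,0,1]]]' >/dev/null
python3 go.py 537 191 170 98
```

```text
t 1.5 p [357.9 406.7 222.6] yaw 97.77 tilt [ 0.  0. -1.] F [ 0.8 -0.3  0.8] grip 86.8 0.0 q7 0.79
turn units -0.05 shift units xyz [-5.89 -9.54  2.1 ]
t 1.92 p [448.4 297.9 222.7] yaw 97.77 tilt [ 0.  0. -1.] F [0.2 0.9 0.4] grip 87.0 0.0 q7 1.06
turn units -0.05 shift units xyz [-2.91 -4.73  2.11]
```

```bash
python3 -m inch '[[[-0.6,-0.96,0.4,0,1],[-0.6,-0.96,0.4,0,1],[-0.6,-0.96,0.4,0,1],[-0.6,-0.95,0.4,0,1],[-0.51,-0.9,0.4,0,1]]]' >/dev/null
python3 -m inch '[[[0,0,0,0,1],[0,0,0,0,1],[0,0,0,0,1],[0,0,0,0,1],[0,0,0,0,1]]]' >/dev/null
python3 go.py 537 191 84 98
python3 - <<'E'
from h import *
g=grab('wrist');save(g,'w1.png');print(g['hand_eye'],g['fovy'],g['cx'],g['cy'])
E
```

```text
t 2.75 p [535.4 193.1 173. ] yaw 97.88 tilt [ 0.     0.001 -1.   ] F [-0.4 -0.3 -0.2] grip 87.2 0.0 q7 1.35
turn units -0.03 shift units xyz [-0.05 -0.09  3.56]
[[-5.61572914e-04 -9.58620965e-01 -2.84684968e-01  7.70192791e+01]
 [ 9.99999828e-01 -5.86060686e-04  8.33353073e-07 -1.39140160e+00]
 [-1.67641537e-04 -2.84684918e-01  9.58621129e-01 -1.62849671e+02]
 [ 0.00000000e+00  0.00000000e+00  0.00000000e+00  1.00000000e+00]] 65.70646984690485 279.0273349670862 213.8606545474388
```

View pics/w1.png

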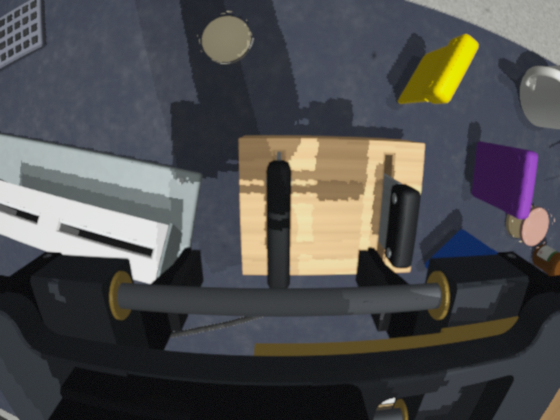

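The wrist view shows the long black bar centred between the fingers (column 279, rows 160–290), with the stand beneath. I'll descend and close.

```bash
python3 -m inch '[[[-0.05,-0.09,0.9,0,1],[0,0,0.9,0,1],[0,0,0.9,0,1],[0,0,0.7,0,1],[0,0,0.16,0,1]]]' >/dev/null
python3 -m inch '[[[0,0,0,0,1],[0,0,0,0,0],[0,0,0,0,0],[0,0,0,0,0],[0,0,0,0,0]]]' >/dev/null
python3 -m inch '[[[0,0,0,0,0],[0,0,0,0,0],[0,0,0,0,0],[0,0,0,0,0],[0,0,0,0,0]]]' 
python3 go.py 537 191 84 98
```

```text
clock: 4.05
position: [537.3, 189.7, 83.6]
eef_rot: [0.213, -3.134, 0.0]
contact_force: [-0.0, -0.3, -0.1]
grip_width: 0.401
finger_force: 0.0
t 4.05 p [537.3 189.7  83.6] yaw 97.77 tilt [-0. -0. -1.] F [-0.  -0.3 -0.1] grip 34.9 0.0 q7 1.39
turn units -0.05 shift units xyz [ 0.01  0.05 -0.02]
```

```bash
python3 -m inch '[[[0,0,0,0,0],[0,0,0,0,0],[0,0,0,0,0],[0,0,0,0,0],[0,0,0,0,0]]]'|tail -2
python3 -m inch '[[[0,0,-0.4,0,0],[0,0,-0.8,0,0],[0,0,-1,0,0],[0,0,-1,0,0],[0,0,-1,0,0]]]' |tail -2
python3 go.py 583 28.5 214 174.6
```

```text
grip_width: 0.205
finger_force: 29.6
grip_width: 0.206
finger_force: 29.8
t 4.88 p [537.2 189.1 190.3] yaw 97.74 tilt [-0.    -0.001 -1.   ] F [ 1.3  0.1 -0.7] grip 17.9 29.8 q7 1.35
turn units -16.77 shift units xyz [ 6.22 -2.43 -0.95]
```

```bash
python3 -m inch '[[[0,0,-0.5,1,0],[0,0,-0.5,1,0],[0,0,-0.5,1,0],[0,0,0,1,0],[0,0,0,1,0]]]' >/dev/null
python3 -m inch '[[[0,0,0,1,0],[0,0,0,1,0],[0,0,0,1,0],[0,0,0,1,0],[0,0,0,1,0]]]' >/dev/null
python3 -m inch '[[[0,0,0,1,0],[0,0,0,1,0],[0,0,0,1,0],[0,0,0,1,0],[0,0,0,1,0]]]' >/dev/null
python3 -m inch '[[[0,0,0,1,0],[0,0,0,1,0],[0,0,0,1,0],[0,0,0,1,0],[0,0,0,1,0]]]' >/dev/null
python3 -m inch '[[[0,0,0,1,0],[0,0,0,1,0],[0,0,0,0.5,0],[0,0,0,0,0],[0,0,0,0,0]]]' >/dev/null
python3 go.py 583 28.5 240 -5.4 f
```

```text
t 6.97 p [537.3 189.4 226.5] yaw -5.29 tilt [ 0. -0. -1.] F [ 0.1  0.9 -0.6] grip 17.8 29.8 q7 -0.43
turn units 0.02 shift units xyz [-6.24  2.42 -0.54]
```

```bash
python3 -m inch '[[[-0.9,0.35,0,0.02,0],[-0.9,0.35,0,0,0],[-0.9,0.35,0,0,0],[-0.9,0.35,0,0,0],[-0.9,0.35,0,0,0]]]' >/dev/null
python3 -m inch '[[[-0.87,0.33,0,0,0],[-0.87,0.33,0.5,0,0],[0,0,0.6,0,0],[0,0,0.6,0,0],[0,0,0.36,0,0]]]' >/dev/null
python3 -m inch '[[[0,0,0,0,0],[0,0,0,0,0],[0,0,0,0,0],[0,0,0,0,0],[0,0,0,0,0]]]' >/dev/null
python3 go.py 583 28.5 149.6 -5.4 f
python3 - <<'E'
from h import *
g=grab('scene');save(g,'s2.png');P=cloud(g)
F=g['frame'];im=cv2.cvtColor(F,cv2.COLOR_RGB2BGR)
cv2.imwrite('pics/s2c.png',cv2.resize(im[130:290,240:400],None,fx=3.7,fy=3.7,interpolation=cv2.INTER_CUBIC))
E
```

```text
t 8.22 p [582.9  28.9 175.4] yaw -5.43 tilt [ 0.001  0.    -1.   ] F [ 0.1  0.3 -1.6] grip 18.1 29.8 q7 -0.08
turn units -0.01 shift units xyz [-0.02  0.    1.03]
```

View pics/s2c.png

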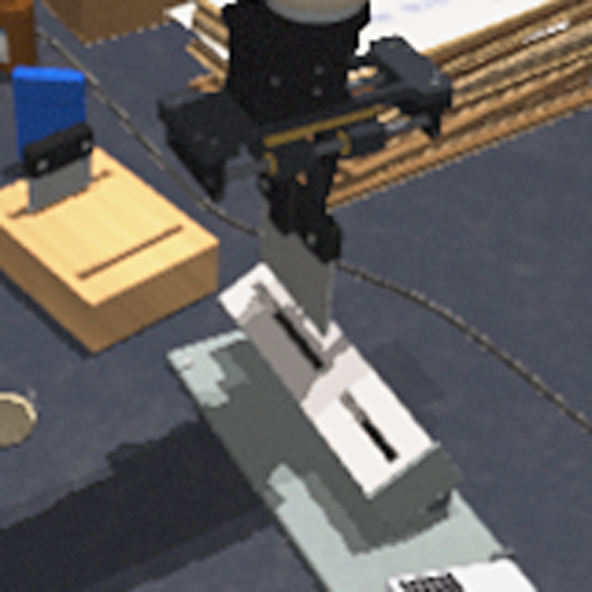

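The blade hangs above the long slot. Its lower near corner is at crop (328,330), i.e. scene px (328.6,219.2). I'll check this against the predicted corner.

Run:
```python
from h import *
g=grab('scene'); P=cloud(g)
a=np.array([-.0945,-.9955,0])
for z in(101,103.6,106): print(z,proj(g,np.array([582.9,28.9,z])+50*a),ray(g,[328.6,219.2],z))
print('pred blade/top of blade far edge',proj(g,np.array([582.9,28.9,104])-50*a))
# blade pixels: points by depth near plane x', z 105..165
q=P-np.array([582.9,28.9,0]); c=q@np.array([.9955,-.0945,0]); s=q@-a*1.0
k=(abs(c)<7)&(abs(s)<65)&(P[...,2]>98)&(P[...,2]<172)
print(k.sum()); 
for lo,hi in((98,110),(110,125),(125,140),(140,150)):
    m=k&(P[...,2]>lo)&(P[...,2]<hi)
    if m.sum(): print(lo,hi,m.sum(),'s',np.percentile(s[m],[1,50,99]).round(1),'c',c[m].mean().round(1),'zmin',P[m][:,2].min().round(1))
```

```text
101 [[327.12891332 222.40137283]] [[588.95857083 -12.34822838 101.        ]]
103.6 [[327.1983694  221.68417441]] [[587.13149956 -14.61834243 103.6       ]]
106 [[327.26266816 221.02023008]] [[585.44497222 -16.71383233 106.        ]]
pred blade/top of blade far edge [[309.78482241 199.98021694]]
334
98 110 35 s [-46.2   0.2  47.3] c -0.7 zmin 100.8
110 125 82 s [-50.2  -8.5  48.2] c -1.6 zmin 110.4
125 140 87 s [-50.4  -2.1  47.5] c -1.6 zmin 125.8
140 150 55 s [-50.3  -0.7  51.4] c -1.8 zmin 140.0
```

```bash
python3 -m inch '[[[0,0.06,0.3,0,0],[0,0,0.3,0,0],[0,0,0.3,0,0],[0,0,0.1,0,0],[0,0,0,0,0]]]' |tail -3
python3 -m inch '[[[0,0,0.06,0,0],[0,0,0.06,0,0],[0,0,0.04,0,0],[0,0,0.04,0,0],[0,0,0,0,0]]]' |tail -3
python3 go.py 583 28.5 149.6 -5.4 f
```

```text
contact_force: [-5.4, 0.1, 17.7]
grip_width: 0.199
finger_force: 30.0
contact_force: [-4.9, 0.3, 36.9]
grip_width: 0.21
finger_force: 29.5
t 9.15 p [587.3  28.5 149.2] yaw -5.48 tilt [ 0.008  0.002 -1.   ] F [-4.9  0.3 36.9] grip 18.3 29.5 q7 -0.06
turn units -0.02 shift units xyz [-0.02 -0.17 -0.02]
```

```bash
python3 -m inch '[[[0,0,-0.3,0,0],[0,0,-0.1,0,0],[0,-0.1,0,0,0],[0,0,0,0,0],[0,0,0,0,0]]]' |tail -3
python3 go.py 583 28.5 149.6 -5.4 f
python3 -m inch '[[[0,0,0.1,0,0],[0,0,0.1,0,0],[0,0,0.08,0,0],[0,0,0.06,0,0],[0,0,0,0,0]]]' |tail -3
python3 go.py 583 28.5 149.6 -5.4 f
```

```text
contact_force: [-0.1, 0.4, 0.1]
grip_width: 0.206
finger_force: 29.8
t 9.57 p [580.8  28.8 153.5] yaw -5.45 tilt [-0.002 -0.    -1.   ] F [-0.1  0.4  0.1] grip 17.9 29.8 q7 -0.07
turn units -0.01 shift units xyz [-0.    0.09  0.16]
contact_force: [0.2, 0.1, -0.5]
grip_width: 0.204
finger_force: 29.8
t 9.98 p [581.3  28.8 145.5] yaw -5.46 tilt [-0.001 -0.    -1.   ] F [ 0.2  0.1 -0.5] grip 17.8 29.8 q7 -0.07
turn units -0.01 shift units xyz [-0.    0.07 -0.17]
```

```bash
python3 -m inch '[[[0,0,0.06,0,0],[0,0,0.06,0,0],[0,0,0,0,0],[0,0,0,0,0],[0,0,0,0,0]]]' |tail -3
python3 go.py 583 28.5 149.6 -5.4 f
python3 -m inch '[[[0,0,0.06,0,0],[0,0,0.06,0,0],[0,0,0,0,0],[0,0,0,0,0],[0,0,0,0,0]]]' |tail -3
python3 go.py 583 28.5 149.6 -5.4 f
```

```text
contact_force: [-0.7, -0.5, -0.4]
grip_width: 0.201
finger_force: 29.8
t 10.4 p [581.6  28.8 143.1] yaw -5.46 tilt [ 0.  0. -1.] F [-0.7 -0.5 -0.4] grip 17.5 29.8 q7 -0.07
turn units -0.01 shift units xyz [-0.01  0.06 -0.26]
contact_force: [0.9, -0.3, -0.8]
grip_width: 0.204
finger_force: 29.8
t 10.82 p [581.8  28.8 140.2] yaw -5.46 tilt [ 0. -0. -1.] F [ 0.9 -0.3 -0.8] grip 17.8 29.8 q7 -0.07
turn units -0.01 shift units xyz [-0.01  0.05 -0.38]
```

```bash
cat > bar.py <<'E'
import sys
from h import *
# profile of things around slot: bar.py cx cy halflen
cx,cy,hl=map(float,sys.argv[1:4])
for cam in('scene','top'):
    g=grab(cam);P=cloud(g);F=g['frame'].astype(int)
    q=P-np.array([cx,cy,0]); c=q@np.array([.9955,-.0945,0]); s=q@np.array([.0945,.9955,0])
    for lo,hi in((14,hl+4),(-hl-4,-14)):
        k=(abs(c)<70)&(s>lo)&(s<hi)&(P[...,2]>90)&(P[...,2]<165)&(F.max(2)<75)
        if k.sum()<10: print(cam,lo,'few');continue
        z=P[...,2][k]; t=k&(P[...,2]>np.percentile(z,70))
        print(cam,(lo,hi),k.sum(),'z',np.percentile(z,[3,50,97]).round(1),'c',np.percentile(c[k],[3,50,97]).round(1),'s',np.percentile(s[k],[2,98]).round(1),'tilt c/z',np.polyfit(z,c[k],1)[0].round(2))
E
python3 bar.py 583 29 50
```

```text
scene (14, 54.0) 11 z [142.  150.7 156.8] c [-12.3 -10.8  -8.7] s [31.4 43.2] tilt c/z -0.15
scene (-54.0, -14) 75 z [145.  155.1 164.9] c [-12.4  -9.4   4.5] s [-50.8 -18. ] tilt c/z -0.1
top 14 few
top -54.0 few
```

```bash
python3 -m inch '[[[0,0,0,0,0.39],[0,0,0,0,0.39],[0,0,0,0,0.39],[0,0,0,0,0.39],[0,0,0,0,0.39]]]' |tail -3
python3 bar.py 583 29 50
python3 -m inch '[[[0,-0.2,0.05,0,0.39],[0,-0.2,0.05,0,0.39],[0,-0.2,0.05,0,0.39],[0,-0.2,0.05,0,0.39],[0,-0.2,0.05,0,0.39]]]' |tail -3
python3 bar.py 583 29 50
python3 go.py 542 32.5 131 -5.4 f
```

```text
contact_force: [0.6, 0.1, 0.3]
grip_width: 0.384
finger_force: 0.1
scene (14, 54.0) 11 z [119.7 148.3 156.2] c [-18.  -17.5  -9.1] s [22.  45.8] tilt c/z -0.26
scene (-54.0, -14) 87 z [141.3 154.9 164.9] c [-19.1 -15.9  -3.1] s [-51.3 -18.5] tilt c/z 0.01
top 14 few
top -54.0 few
contact_force: [-0.2, 0.4, 0.0]
grip_width: 0.39
finger_force: 0.0
scene (14, 54.0) 10 z [109.7 118.5 122.2] c [-41.5 -33.7 -17.9] s [16.9 44.6] tilt c/z -1.04
scene (-54.0, -14) 100 z [103.3 119.3 125.3] c [-40.8 -32.1 -18.9] s [-51.5 -15.9] tilt c/z -0.48
top 14 few
top -54.0 few
t 11.95 p [555.7  31.4 133.6] yaw -5.44 tilt [-0.001  0.    -1.   ] F [-0.5  0.6  0.7] grip 33.7 0.0 q7 -0.1
turn units -0.01 shift units xyz [-0.01 -0.55  0.11]
```

```bash
python3 -m inch '[[[0,0,-0.8,0,1],[0,0,-1,0,1],[0,0,-1,-1,1],[0,0,-0.4,-1,1],[0,0,0,-1,1]]]' >/dev/null
python3 -m inch '[[[0,0,0,-1,1],[0,0,0,-1,1],[0,0,0,-1,1],[0,0,0,-1,1],[0,0,0,-1,1]]]' >/dev/null
python3 -m inch '[[[0,0,0,-1,1],[0,0,0,-1,1],[0,0,0,-1,1],[0,0,0,-1,1],[0,0,0,-1,1]]]' >/dev/null
python3 -m inch '[[[0,0,0,-1,1],[0,0,0,-1,1],[0,0,0,-1,1],[0,0,0,-1,1],[0,0,0,-1,1]]]' >/dev/null
python3 -m inch '[[[0,0,0,-1,1],[0,0,0,-1,1],[0,0,0,-1,1],[0,0,0,-1,1],[0,0,0,-0.5,1]]]' >/dev/null
python3 go.py 524.5 289.8 170 98 f
python3 - <<'E'
from h import *
# predict home corners of wide bar and compare
for cam in('scene','top'):
    g=grab(cam);P=cloud(g);F=g['frame'].astype(int)
    q=P-np.array([582.8,29,78.2]); ex=np.array([.9955,-.0945,0]);ey=np.array([.0945,.9955,0]);w=np.array([-.5*ex[0],-.5*ex[1],.866]);u=np.array([.866*ex[0],.866*ex[1],.5])
    W=q@w+45;U=q@u;S=q@ey
    k=(abs(S)<56)&(abs(U)<14)&(W>60)&(W<125)&(F.max(2)<80)
    print(cam,k.sum(),'W',np.percentile(W[k],[2,50,98]).round(1),'U',np.percentile(U[k],[5,50,95]).round(1),'S',np.percentile(S[k],[1,99]).round(1),'slopes',np.polyfit(W[k],U[k],1)[0].round(3))
    np.savez('/tmp/%s2'%cam,F=g['frame'])
    if cam=='scene': cv2.imwrite('pics/s3c.png',cv2.resize(cv2.cvtColor(g['frame'][130:290,220:400],cv2.COLOR_RGB2BGR),None,fx=3.7,fy=3.7,interpolation=cv2.INTER_CUBIC))
E
```

```text
t 14.03 p [556.8  31.2 213.9] yaw 97.94 tilt [ 0.  0. -1.] F [-0.   0.2  0.1] grip 87.0 0.0 q7 1.64
turn units -0.01 shift units xyz [-0.16 10.42  1.76]
scene 174 W [ 77.5  98.9 102.4] U [-13.2  -6.8  -0.1] S [-51.5  44.6] slopes -0.203
top 15 W [ 96.8  99.5 102.5] U [-13.4  -8.5  -1.2] S [35.8 44.2] slopes -0.011
```

View pics/s3c.png

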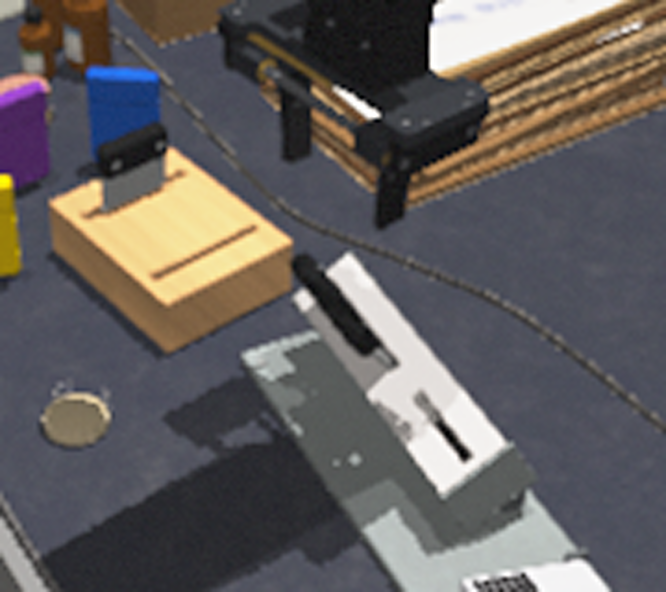

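The wide bar lies leaning in the long slot (crop ~(335,310)), and its top is at about 100 mm along the slot axis, so it is home. Now the narrow one.

```bash
python3 -m inch '[[[-0.02,0.95,0,0,1],[-0.02,0.95,0,0,1],[-0.02,0.95,0,0,1],[-0.02,0.95,0,0,1],[-0.02,0.95,0,0,1]]]' >/dev/null
python3 -m inch '[[[-0.02,0.95,0,0,1],[-0.02,0.95,0,0,1],[-0.02,0.95,0,0,1],[-0.02,0.95,0.3,0,1],[0,0.95,0.6,0,1]]]' >/dev/null
python3 -m inch '[[[0,0.9,0.8,0,1],[0,0,0,0,1],[0,0,0,0,1],[0,0,0,0,1],[0,0,0,0,1]]]' >/dev/null
python3 go.py 524.5 289.8 84 98 f
python3 - <<'E'
from h import *
g=grab('wrist');im=cv2.cvtColor(g['frame'],cv2.COLOR_RGB2BGR)
cv2.imwrite('pics/w2.png',im[110:310,130:430].repeat(2,0).repeat(2,1))
E
```

```text
t 15.38 p [527.3 288.3 172.2] yaw 97.54 tilt [ 0.001  0.    -1.   ] F [ 0.8 -0.5  0.7] grip 86.8 0.0 q7 1.2
turn units -0.1 shift units xyz [0.1  0.07 3.53]
```

View pics/w2.png

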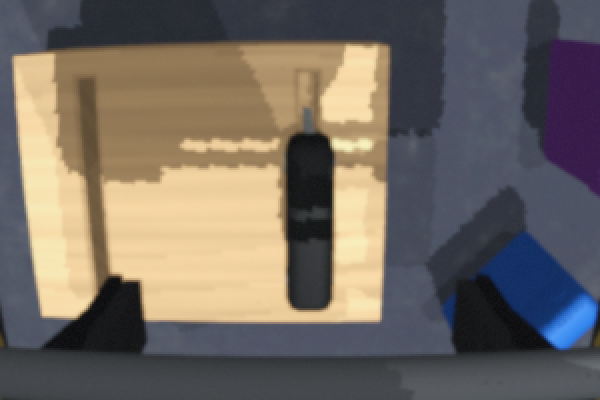

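The bar is centred between the fingers (crop column ~308) with the empty wide slot to its left. Descend and close.

```bash
python3 -m inch '[[[0.1,0.07,0.9,-0.1,1],[0,0,0.9,0,0.6],[0,0,0.9,0,0.6],[0,0,0.7,0,0.5],[0,0,0.13,0,0.4]]]' >/dev/null
python3 -m inch '[[[0,0,0,0,0],[0,0,0,0,0],[0,0,0,0,0],[0,0,0,0,0],[0,0,0,0,0]]]' |tail -2
python3 -m inch '[[[0,0,0,0,0],[0,0,0,0,0],[0,0,0,0,0],[0,0,0,0,0],[0,0,0,0,0]]]' |tail -2
python3 go.py 524.5 289.8 84 98 f
python3 -m inch '[[[0,0,-0.4,0,0],[0,0,-0.8,0,0],[0,0,-1,0,0],[0,0,-1,0,0],[0,0,-1,0,0]]]' |tail -2
python3 -m inch '[[[0,0,-0.8,1,0],[0,0,-0.8,1,0],[0,0,0,1,0],[0,0,0,1,0],[0,0,0,1,0]]]' |tail -2
python3 go.py 571.5 -88.5 214 -5.4 f
```

```text
grip_width: 0.4
finger_force: 0.0
grip_width: 0.206
finger_force: 29.9
t 16.68 p [523.8 291.   83.3] yaw 98.14 tilt [ 0.  0. -1.] F [-1.2  0.4  2.9] grip 17.9 29.9 q7 1.22
turn units 0.03 shift units xyz [-0.02 -0.05 -0.03]
grip_width: 0.204
finger_force: 29.9
grip_width: 0.206
finger_force: 29.9
t 17.52 p [523.7 290.7 228.9] yaw 74.98 tilt [ 0.  0. -1.] F [ 0.8 -0.9 -1.2] grip 17.9 29.9 q7 0.79
turn units 17.54 shift units xyz [-14.92   3.33   0.6 ]
```

```bash
python3 -m inch '[[[0,0,0,1,0],[0,0,0,1,0],[0,0,0,1,0],[0,0,0,1,0],[0,0,0,1,0]]]' >/dev/null
python3 -m inch '[[[0,0,0,1,0],[0,0,0,1,0],[0,0,0,1,0],[0,0,0,1,0],[0,0,0,1,0]]]' >/dev/null
python3 -m inch '[[[0,0,0,1,0],[0,0,0,1,0],[0,0,0,1,0],[0,0,0,1,0],[0,0,0,1,0]]]' >/dev/null
python3 -m inch '[[[0,0,0,1,0],[0,0,0,1,0],[0,0,0,0.54,0],[0,0,0,0,0],[-0.93,0.21,0,0,0]]]' >/dev/null
python3 -m inch '[[[-0.93,0.21,0,0,0],[-0.93,0.21,0,0,0],[-0.93,0.21,0,0,0],[-0.93,0.21,0,0,0],[-0.93,0.21,0,0,0]]]' >/dev/null
python3 -m inch '[[[-0.93,0.21,0,0,0],[-0.93,0.21,0,0,0],[-0.93,0.21,0,0,0],[-0.93,0.21,0,0,0],[-0.93,0.21,0,0,0]]]' >/dev/null
python3 -m inch '[[[-0.93,0.21,0,0,0],[-0.93,0.21,0,0,0],[-0.93,0.21,0,0,0],[-0.93,0.21,0,0,0],[-0.93,0.21,0,0,0]]]' >/dev/null
python3 -m inch '[[[0,0,0,0,0],[0,0,0,0,0],[0,0,0,0,0],[0,0,0,0,0],[0,0,0,0,0]]]' >/dev/null
python3 go.py 571.5 -88.5 175 -5.4 f
```

```text
t 20.85 p [573.8 -85.9 228.1] yaw -5.05 tilt [-0.  0. -1.] F [ 0.7 -0.1 -2. ] grip 17.8 29.9 q7 0.12
turn units 0.08 shift units xyz [-0.11 -0.08  2.12]
```

```bash
python3 -m inch '[[[-0.1,-0.11,0.6,0.08,0],[0,0,0.6,0,0],[0,0,0.6,0,0],[0,0,0.32,0,0],[0,0,0,0,0]]]' >/dev/null
python3 -m inch '[[[0,0,0,0,0],[0,0,0,0,0],[0,0,0,0,0],[0,0,0,0,0],[0,0,0,0,0]]]' >/dev/null
python3 go.py 570.7 -88.3 149.6 -5.4 f
python3 - <<'E'
from h import *
o=manip.get_obs()['position'];g=grab('scene'); P=cloud(g)
q=P-np.array([571.9,-88.3,0]); c=q@np.array([.9955,-.0945,0]); s=q@np.array([.0945,.9955,0])
k=(abs(c)<9)&(abs(s)<50)&(P[...,2]>95)&(P[...,2]<172)
for lo,hi in((95,106),(106,115),(115,125),(125,140),(140,150)):
    m=k&(P[...,2]>lo)&(P[...,2]<hi)
    if m.sum(): print(lo,hi,m.sum(),'s',np.percentile(s[m],[1,50,99]).round(1),'c',c[m].mean().round(1),'zmin',P[m][:,2].min().round(1))
E
```

```text
t 21.68 p [571.1 -89.5 175.6] yaw -5.55 tilt [ 0.001  0.    -1.   ] F [ 1.2 -0.2 -1.5] grip 17.9 29.9 q7 0.15
turn units -0.03 shift units xyz [ 0.05 -0.02  1.04]
95 106 11 s [-31.4   2.   30.3] c -1.5 zmin 101.0
106 115 38 s [-33.8  -4.8  31. ] c -2.2 zmin 106.2
115 125 47 s [-33.8  -2.4  31.6] c -2.3 zmin 115.0
125 140 72 s [-34.6  -4.7  31.4] c -2.4 zmin 125.4
140 150 49 s [-33.8  -5.9  30.5] c -2.5 zmin 140.0
```

```bash
python3 -m inch '[[[0.05,-0.02,0.3,0,0],[0,0,0.3,0,0],[0,0,0.3,0,0],[0,0,0.1,0,0],[0,0,0,0,0]]]' |tail -3
python3 go.py 570.7 -88.3 149.6 -5.4 f
python3 -m inch '[[[0,0,0.06,0,0],[0,0,0.06,0,0],[0,0,0.04,0,0],[0,0,0,0,0],[0,0,0,0,0]]]' |tail -3
python3 go.py 570.7 -88.3 149.6 -5.4 f
```

```text
contact_force: [0.3, 0.4, -1.8]
grip_width: 0.205
finger_force: 29.9
t 22.15 p [569.6 -88.1 148.8] yaw -5.55 tilt [-0.002 -0.    -1.   ] F [ 0.3  0.4 -1.8] grip 17.9 29.9 q7 0.16
turn units -0.03 shift units xyz [-0.    0.04 -0.03]
contact_force: [-2.7, 0.2, 5.7]
grip_width: 0.199
finger_force: 30.0
t 22.57 p [570.9 -88.4 147.1] yaw -5.56 tilt [ 0.001  0.    -1.   ] F [-2.7  0.2  5.7] grip 17.3 30.0 q7 0.16
turn units -0.04 shift units xyz [ 0.   -0.01 -0.1 ]
```

```bash
python3 -m inch '[[[0,0,-0.14,0,0],[0,0.07,0,0,0],[0,0,0.05,0,0],[0,0,0.05,0,0],[0,0,0,0,0]]]' |tail -3
python3 go.py 570.7 -88.3 149.6 -5.4 f
python3 -m inch '[[[0,0,0.06,0,0],[0,0,0.04,0,0],[0,0,0.04,0,0],[0,0,0,0,0],[0,0,0,0,0]]]' |tail -3
python3 go.py 570.7 -88.3 149.6 -5.4 f
```

```text
contact_force: [-4.8, 1.2, 7.3]
grip_width: 0.204
finger_force: 30.1
t 22.98 p [571.9 -88.4 147.4] yaw -5.55 tilt [-0.001  0.    -1.   ] F [-4.8  1.2  7.3] grip 17.7 30.1 q7 0.16
turn units -0.03 shift units xyz [-0.   -0.05 -0.09]
contact_force: [-7.9, 1.1, 28.4]
grip_width: 0.208
finger_force: 30.3
t 23.4 p [573.8 -88.8 146.7] yaw -5.56 tilt [ 0.004  0.001 -1.   ] F [-7.9  1.1 28.4] grip 18.1 30.3 q7 0.16
turn units -0.03 shift units xyz [ 0.01 -0.12 -0.11]
```

```bash
python3 -m inch '[[[0,0,-0.2,0,0],[0,-0.07,-0.14,0,0],[0,0,0,0,0],[0,0,0,0,0],[0,0,0,0,0]]]' |tail -3
python3 go.py 571.2 -87.2 149.6 -5.4 f
python3 - <<'E'
from h import *
g=grab('wrist');im=cv2.cvtColor(g['frame'],cv2.COLOR_RGB2BGR)
o=g['obs'];R=Ro.from_rotvec(o['eef_rot']).as_matrix();H=np.array(g['hand_eye']);f=210/np.radians(g['fovy']/2); 
f=210/np.tan(np.radians(g['fovy'])/2)
def pr(X):
    t=R.T@(np.array(X)-o['position']); c=H[:3,:3].T@(t-H[:3,3]); th=np.arctan2(np.hypot(c[0],c[1]),c[2]); ph=np.arctan2(c[1],c[0]); return [round(float(g['cx']+f*th*np.cos(ph)),1),round(float(g['cy']+f*th*np.sin(ph)),1)]
ey=np.array([.0945,.9955,0])
m=np.array([571.9,-88.3,78.2]);print('slot ends +y,-y',pr(m+36*ey),pr(m-36*ey))
tip=o['position']-[0,0,71.3];print('blade ends',pr(tip+33*ey),pr(tip-33*ey))
mw=np.array([582.8,29.3,78.2]);print('wide ends',pr(mw+53*ey),pr(mw-53*ey))
cv2.imwrite('pics/w3.png',im); cv2.imwrite('pics/w3c.png',cv2.resize(im[150:400,180:480],None,fx=2.4,fy=2.4,interpolation=cv2.INTER_CUBIC))
E
```

```text
contact_force: [0.7, -0.5, -1.1]
grip_width: 0.205
finger_force: 29.7
t 23.82 p [570.4 -88.1 151.7] yaw -5.54 tilt [-0. -0. -1.] F [ 0.7 -0.5 -1.1] grip 17.8 29.7 q7 0.16
turn units -0.03 shift units xyz [0.04 0.03 0.08]
slot ends +y,-y [279.1, 176.2] [279.3, 265.4]
blade ends [277.0, 180.6] [277.3, 263.0]
wide ends [278.2, -2.9] [278.6, 136.7]
```

View pics/w3.png

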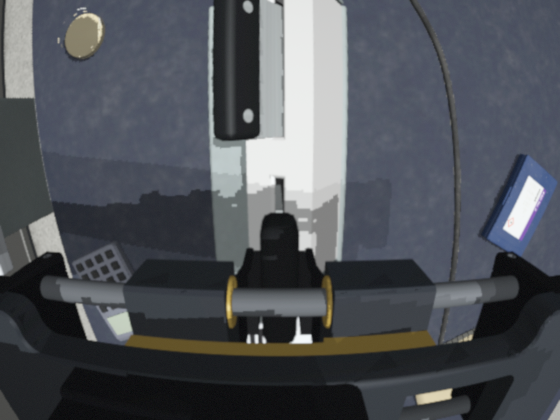

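The wrist view shows the slot's +y end at about (280,178), with the blade hanging just below it. I'll read the pixel profile numerically.

Run:
```python
import cv2
im=cv2.imread('pics/w3.png').max(2)
print('     ',list(range(266,296,2)))
for v in range(168,216,2): print(v,im[v,266:296:2])
```

```text
[266, 268, 270, 272, 274, 276, 278, 280, 282, 284, 286, 288, 290, 292, 294]
168 [238 238 238 238 238 238 238 238 238 238 238 238 238 238 238]
170 [238 238 238 238 238 238 238 238 238 238 238 238 238 238 238]
172 [238 238 238 238 238 238 238 238 238 238 238 238 238 238 238]
174 [238 236 230 231 231 232 234 235 236 237 238 238 238 238 238]
176 [238 234 224 236 210 194 196 201 205 217 236 238 238 238 238]
178 [238 236 234 250 218 105 102 110 127 183 235 238 238 238 238]
180 [238 238 242 250 219  72  43  42  45 173 234 238 238 238 238]
182 [238 238 242 250 222  82  43  41  41 172 234 238 238 238 238]
184 [235 233 235 227 199  89  71  59  44 172 234 238 238 238 238]
186 [211 181 187 184 162 113 108  87  46 171 233 238 238 238 238]
188 [160 151 154 158 142 112 111  93  45 156 226 238 238 238 238]
190 [150 149 151 155 139 111 110  97  48 154 219 228 228 228 228]
192 [148 149 151 154 138 111 110 100  52 154 214 218 217 218 217]
194 [150 149 151 154 140 112 110 106  57 153 214 217 218 217 217]
196 [149 149 151 154 141 112 109 106  58 153 214 217 217 217 217]
198 [149 149 151 154 142 112 109 106  63 152 214 217 217 217 217]
200 [149 150 150 154 142 112 109 107  67 132 185 188 188 188 188]
202 [149 149 151 154 142 111 108 106  75 111 148 150 150 150 150]
204 [150 149 151 154 140 110 108 108  85 112 148 149 149 150 150]
206 [149 149 150 154 140 109 108 109  88 111 148 149 150 149 150]
208 [150 150 150 154 139 107 107 103  85 112 148 149 149 149 149]
210 [149 149 150 153 143 153 159 158 129 112 148 149 149 150 149]
212 [148 141 117 111 107 143 150 152 123  79 106 122 143 149 149]
214 [111  71  33  24  26  27  25  27  25  23  22  38  79 110 139]
```

```bash
python3 -m inch '[[[0.1,0.05,0,0,0],[0,0,0.06,0,0],[0,0,0.06,0,0],[0,0,0.06,0,0],[0,0,0,0,0]]]' |tail -3
python3 go.py 571.2 -87.2 149.6 -5.4 f
python3 -m inch '[[[0,0,0.06,0,0],[0,0,0.06,0,0],[0,0,0,0,0],[0,0,0,0,0],[0,0,0,0,0]]]' |tail -3
python3 go.py 571.2 -87.2 149.6 -5.4 f
```

```text
contact_force: [0.2, 0.0, -1.0]
grip_width: 0.205
finger_force: 29.7
t 24.28 p [571.6 -85.8 147.1] yaw -5.55 tilt [-0.001 -0.    -1.   ] F [ 0.2  0.  -1. ] grip 17.9 29.7 q7 0.16
turn units -0.03 shift units xyz [-0.06 -0.01 -0.1 ]
contact_force: [-1.0, -0.0, -1.5]
grip_width: 0.207
finger_force: 29.7
t 24.7 p [571.9 -85.8 144.6] yaw -5.55 tilt [ 0. -0. -1.] F [-1.  -0.  -1.5] grip 18.0 29.7 q7 0.16
turn units -0.03 shift units xyz [-0.06 -0.02 -0.2 ]
```

It dropped in freely, so the along-slot offset was the cause. Go a touch deeper, then release and lean it.

```bash
python3 -m inch '[[[0,0,0.06,0,0],[0,0,0.04,0,0],[0,0,0,0,0],[0,0,0,0,0],[0,0,0,0,0]]]' |tail -3
python3 -m inch '[[[0,0,0,0,0.39],[0,0,0,0,0.39],[0,0,0,0,0.39],[0,0,0,0,0.39],[0,0,0,0,0.39]]]' |tail -3
python3 -m inch '[[[0,-0.2,0.05,0,0.39],[0,-0.2,0.05,0,0.39],[0,-0.2,0.05,0,0.39],[0,-0.2,0.05,0,0.39],[0,-0.2,0.05,0,0.39]]]' |tail -3
python3 go.py 551 -86 134 -5.4 f
python3 bar.py 571.9 -87.5 33
```

```text
contact_force: [0.3, 0.9, -1.6]
grip_width: 0.202
finger_force: 29.7
contact_force: [0.4, -0.3, 0.8]
grip_width: 0.382
finger_force: 0.1
contact_force: [0.5, -0.6, 0.5]
grip_width: 0.393
finger_force: 0.0
t 25.95 p [546.3 -83.3 135.7] yaw -5.55 tilt [-0.  0. -1.] F [ 0.5 -0.6  0.5] grip 34.2 0.0 q7 0.13
turn units -0.03 shift units xyz [-0.09  0.2   0.07]
scene 14 few
scene (-37.0, -14) 69 z [101.5 117.4 123.8] c [-40.  -30.7 -17.2] s [-32.3 -14.5] tilt c/z -0.55
top 14 few
top -37.0 few
```

```bash
python3 -m inch '[[[0,0,-0.8,0,0.39],[0,0,-1,0,0.39],[-0.8,0,-0.8,0,0],[-0.9,0,-0.4,0,0],[-0.9,0,0,0,0]]]' >/dev/null
python3 -m inch '[[[-0.9,0,0,0,0],[-0.9,0,0,0,0],[-0.5,0,0,0,0],[0,0,0,0,0],[0,0,0,0,0]]]' |tail -2
cat > chk.py <<'E'
from h import *
for cam in('scene','top'):
    g=grab(cam);P=cloud(g);F=g['frame'].astype(int)
    ex=np.array([.9955,-.0945,0]);ey=np.array([.0945,.9955,0]);w=np.array([-.5*ex[0],-.5*ex[1],.866]);u=np.array([.866*ex[0],.866*ex[1],.5])
    for n,m,hl in(('wide',(582.8,29,78.2),50),('narrow',(571.9,-88,78.2),33)):
        q=P-np.array(m);W=q@w+45;U=q@u;S=q@ey
        k=(abs(S)<hl+6)&(abs(U)<14)&(W>60)&(W<125)&(F.max(2)<80)
        print(cam,n,k.sum(),'W',np.percentile(W[k],[2,50,98]).round(1),'U',np.percentile(U[k],[5,50,95]).round(1),'S',np.percentile(S[k],[1,99]).round(1)) if k.sum()>5 else print(cam,n,'few')
E
cat > tre.py <<'E'
from h import *
g=grab('top');P=cloud(g);F=g['frame'].astype(int)
k=(P[...,2]>30)&(P[...,2]<70)&(P[...,0]>490)&(P[...,0]<640)&(P[...,1]<-185)&(P[...,1]>-280)
b=k&(F.max(2)<110); print('rib',b.sum(),np.median(P[b],0).round(1),ray(g,np.argwhere(b).mean(0)[::-1],53).round(1),'all',k.sum(),P[k].mean(0).round(1))
E
python3 chk.py; python3 go.py 540 -235 110 -5.4 f; python3 tre.py; python3 -c "
import numpy as np,cv2
from h import *
F=np.load('/tmp/top.npz')['F'].astype(int);P=np.load('/tmp/top.npz')['P'];g=grab('top')
b=np.zeros(F.shape[:2],bool);b[185:212,375:405]=F[185:212,375:405].max(2)<90
vu=np.argwhere(b);print(len(vu),vu.mean(0),np.ptp(vu,axis=0),ray(g,vu.mean(0)[::-1],53).round(1),P[b].mean(0).round(1),P[b].min(0).round(1),P[b].max(0).round(1))"
```

```text
grip_width: 0.011
finger_force: 0.0
scene wide 174 W [ 76.2  98.4 103.2] U [-13.2  -6.8  -0.1] S [-51.1  43.8]
scene narrow 145 W [ 76.9  98.8 102.4] U [-13.3  -6.9  -0.3] S [-31.2  31.9]
top wide 272 W [ 80.1  97.7 104. ] U [-12.9  -3.    2.3] S [-48.  42.]
top narrow 174 W [ 82.3  98.6 104.4] U [-12.9  -3.6   2.6] S [-28.2  30.5]
t 26.98 p [ 535.5 -204.1  210.7] yaw -5.48 tilt [-0.     0.001 -1.   ] F [-0.4  0.2 -0.4] grip 0.8 0.0 q7 0.35
turn units -0.02 shift units xyz [-1.21  0.29  4.03]
rib 28 [ 558.5 -208.7   46. ] [[ 560.8 -206.4   53. ]] all 131 [ 573.5 -207.1   41.9]
56 [199.85714286 399.96428571] [26 22] [[ 531.6 -259.5   53. ]] [ 529.5 -257.7   63.2] [ 229.6 -285.5   -7.2] [ 586.6   68.3 1452.2]
```

```bash
python3 -c "
from h import *
g=grab('top');print(ray(g,[[389.1,198.4],[389.1,191]],53).round(1))
f=cv2.resize(cv2.cvtColor(grab('scene')['frame'][190:330,300:420],cv2.COLOR_RGB2BGR),None,fx=4,fy=4,interpolation=cv2.INTER_CUBIC);cv2.imwrite('pics/s4c.png',f)
P=cloud(grab('scene'));g=grab('scene');print(proj(g,[[542,-234,53]]))"; python3 go.py 543 -233 60 -5.4 f
```

```text
[[ 535.1 -229.7   53. ]
 [ 556.  -230.1   53. ]]
[[364.43877925 294.42403755]]
t 27.28 p [ 535.4 -204.7  210.8] yaw -5.49 tilt [ 0.  0. -1.] F [-0.4 -0.5 -0.7] grip 0.6 0.0 q7 0.35
turn units -0.02 shift units xyz [-1.1   0.41  6.03]
```

View pics/s4c.png

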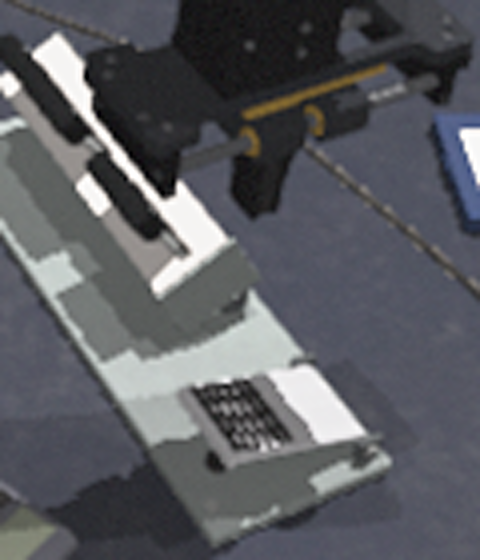

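Both bars lie in their slots (crop ~(45,90) and (125,195)); the ribs of the raised treadle are at (240,413), i.e. about (536,-230). Now press it.

```bash
python3 -m inch '[[[-0.5,0.07,0.8,0,0],[-0.5,0,1,0,0],[0,0,1,0,0],[0,0,1,0,0],[0,0,1,0,0]]]' >/dev/null
python3 -m inch '[[[0,0,0.8,0,0],[0,0,0.3,0,0],[0,0,0,0,0],[0,0,0,0,0],[0,0,0,0,0]]]' |tail -3
python3 go.py 536 -230 30 -5.4 f
```

```text
contact_force: [0.0, -0.6, 0.4]
grip_width: 0.005
finger_force: 0.0
t 28.12 p [ 535.4 -230.7   64.7] yaw -5.55 tilt [ 0.002 -0.001 -1.   ] F [ 0.  -0.6  0.4] grip 0.5 0.0 q7 0.51
turn units -0.03 shift units xyz [0.03 0.02 1.39]
```

```bash
python3 -m inch '[[[0,0,0.3,0,0],[0,0,0.3,0,0],[0,0,0.3,0,0],[0,0,0.25,0,0],[0,0,0.2,0,0]]]' |tail -3
python3 go.py 536 -230 30 -5.4 f
python3 -m inch '[[[0,0,0.06,0,0],[0,0,0.06,0,0],[0,0,0.04,0,0],[0,0,0,0,0],[0,0,0,0,0]]]' |tail -3
python3 go.py 536 -230 30 -5.4 f
```

```text
contact_force: [-18.4, 7.0, 53.9]
grip_width: 0.007
finger_force: 27.8
t 28.53 p [ 533.6 -230.4   29.1] yaw -5.56 tilt [-0.002  0.001 -1.   ] F [-18.4   7.   53.9] grip 0.6 27.8 q7 0.54
turn units -0.03 shift units xyz [ 0.02  0.09 -0.04]
contact_force: [-23.2, 11.9, 57.3]
grip_width: 0.005
finger_force: 29.1
t 28.95 p [ 533.7 -230.4   29. ] yaw -5.61 tilt [-0.001  0.004 -1.   ] F [-23.2  11.9  57.3] grip 0.5 29.1 q7 0.55
turn units -0.04 shift units xyz [ 0.03  0.09 -0.04]
```

At the stop. Release upward and verify.

```bash
python3 -m inch '[[[0,0,-0.3,0,0],[0,0,-0.5,0,0],[0,0,-0.6,0,0],[0,0,-0.8,0,0],[0,0,-1,0,0]]]' |tail -3
python3 -m inch '[[[0,0,-1,0,0],[0,0,-1,0,0],[0,0,-1,0,0],[-0.9,0,0,0,0],[-0.9,0,0,0,0]]]' >/dev/null
python3 -m inch '[[[-0.9,0,0,0,0],[-0.9,0,0,0,0],[-0.9,0,0,0,0],[-0.9,0,0,0,0],[0,0,0,0,0]]]' |tail -3
python3 chk.py
python3 - <<'E'
from h import *
g=grab('scene');P=cloud(g);d=np.load('/tmp/scene.npz')['P']
for n,Q in(('before',d),('now',P)):
    k=(abs(Q[...,0]-536)<15)&(abs(Q[...,1]+230)<15)&(Q[...,2]>15); print(n,'pad z',np.median(Q[k][:,2]).round(1),k.sum())
cv2.imwrite('pics/s5c.png',cv2.resize(cv2.cvtColor(g['frame'][130:340,160:420],cv2.COLOR_RGB2BGR),None,fx=2.8,fy=2.8,interpolation=cv2.INTER_CUBIC))
E
```

```text
contact_force: [0.3, 0.1, 1.1]
grip_width: 0.005
finger_force: 0.0
contact_force: [-0.5, -0.3, -0.6]
grip_width: 0.006
finger_force: 0.0
scene wide 173 W [ 77.7  98.8 102.8] U [-13.2  -6.8  -0.1] S [-51.7  44.8]
scene narrow 145 W [ 76.1  98.4 103.7] U [-13.3  -6.9  -0.5] S [-30.9  31.5]
top wide 271 W [ 80.9  98.1 104.3] U [-12.6  -3.2   2.4] S [-48.1  42. ]
top narrow 174 W [ 80.4  97.6 104.2] U [-13.1  -3.4   2.3] S [-28.4  30.4]
before pad z 51.6 108
now pad z 52.1 103
```

View pics/s5c.png

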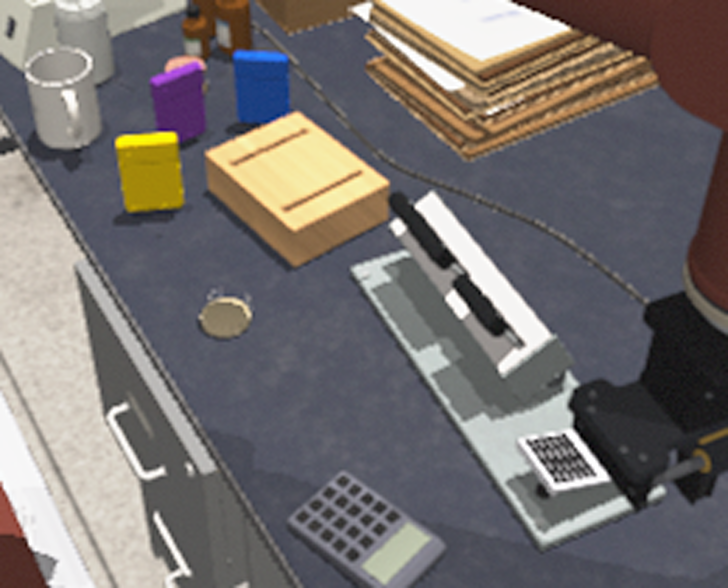

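The treadle is up again: pad z is 52 mm, the same as before the press. Both bars are seated, and the mug (65,100), dish (225,317) and calculator (365,535) are undisturbed in the crop.

```bash
python3 -c "
from cell import manip
print(manip.hand_in())"
```

```text
the job is handed in; nothing more can be done
None
```

I handed the job in: the cameras show both scrapers fully home (wide in the long slot, narrow in the short), the treadle was pushed to its stop and came back up, and the mug, calculator and covered dish look unmoved; no verdict was returned.

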